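# Hold the matching key blank over the filings funnel

### The job

Of the three copper-coloured key blanks lying on the black two-rail rest, pick the one that is exactly as long as the customer's steel key on the blue mat, lift it clear and carry it, flat and level, to the aluminium funnel so that its filings can be brushed off. Finish while holding it in the gripper: level, centred over the funnel's mouth so that its whole length is inside the rim seen from above, about 5 cm above the rim, touching nothing else, and kept still there for three seconds and after the program ends. Leave the other two blanks, the customer's key, the lock body and the mallet where they lie.

Things in the scene. Friction and masses are not known exactly. Their poses are not given: they have to be found in the camera images.
- blank_mid_centre (a point): The matching copper-toned key blank, 100 mm long overall, 5 mm thick: a round bow (disc 26 mm across, with a dark ring-hole mark) at its -x end and a straight blade 10 mm wide running to its +x end. Point at the middle of its length, width and thickness; x along the key towards the blade tip, y across the blade, z up through the flat face. 30 to 65 g; it balances at this point. It lies flat across the two rails of the rest, blade between them free underneath.
- blank_short_centre (a point): Copper-toned look-alike, too short, 80 mm long overall, 5 mm thick: a round bow (disc 26 mm across, with a dark ring-hole mark) at its -x end and a straight blade 10 mm wide running to its +x end. Point at the middle of its length, width and thickness; x along the key towards the blade tip, y across the blade, z up through the flat face. On the same rest.
- blank_long_centre (a point): Copper-toned look-alike, too long, 120 mm long overall, 5 mm thick: a round bow (disc 26 mm across, with a dark ring-hole mark) at its -x end and a straight blade 10 mm wide running to its +x end. Point at the middle of its length, width and thickness; x along the key towards the blade tip, y across the blade, z up through the flat face. On the same rest. The three blanks lie side by side in any order, about 75 mm apart centre to centre.
- customer_key_centre (a point): The customer's steel-coloured key, the pattern to match, 100 mm long overall, 5 mm thick: a round bow (disc 26 mm across, with a dark ring-hole mark) at its -x end and a straight blade 10 mm wide running to its +x end. Point at the middle of its length, width and thickness; x along the key towards the blade tip, y across the blade, z up through the flat face. It lies on the blue mat (70 x 150 x 4 mm).
- rest: Fixed black key rest; origin at the centre of its underside, on the counter. Base plate 80 (x) x 230 (y) x 6 mm, with two rails along y, 6 mm thick, centred at x = -26 and +26 mm, their tops 36 mm above the counter: 46 mm of free space between them, where the fingers can go down to 6 mm above the counter. The blanks lie across the rails, along x, within a few degrees.
- funnel_rim (a point): Centre of the mouth of the fixed dull aluminium funnel, 130 mm above the counter, in the plane of the rim; z up. The mouth is 150 mm across; the funnel narrows down into a clear acrylic cup and is carried by a dark post 110 mm tall, lower than the rim, 105 mm from the axis.
- lock: Chrome mortise lock body lying flat, a bystander: case 85 x 150 mm with a front plate 200 mm long, 22 mm high in all. Origin at the centre of its underside; y along the front plate.
- mallet: Small mallet lying down, a bystander: yellow head 40 mm in diameter and 70 mm long, wooden handle, 225 mm long in all, 40 mm high. Origin on its underside near the middle; x along the handle towards the head.
Not all that is in view belongs to the job. Leave any pink look-alike of the part that bears blank_mid_centre alone.

How it is judged:
By the outcome, as a careful person would: the job done as asked, in the order asked, and still so for the second after the job is handed in, while the arm keeps its last pose, push and grip.
It also fails if it takes over 45 s, if anything falls off the work surface, if the arm or the gripper's body presses on something with over 40 N, if the wrist force passes 120 N, or if a joint passes its speed limit or range.

### The arm

A 6-joint arm with a two-finger parallel gripper is mounted at the origin on the work surface. World frame = base frame: x ahead of the robot, y to its left, z up, the work surface at z = 0. Lengths are in mm, angles in rad, forces in N, time in s.
With the tool pointing down it reaches from about 350 to 925 mm from the base axis. Payload 6.4 kg.
Tool frame: the origin (TCP) lies midway between the tips of the shut fingers; the grasp point (between the pads) lies 19 mm behind it; z points along the fingers, y is the line along which they close (so a half turn about z gives the same grasp; the last joint's range is limited). The gripper opens to 94 mm and grips with 3 to 60 N. Pads are 16 mm wide; open, the fingers measure 119 mm over their backs; the gripper's body (75 mm by 177 mm) begins 78 mm behind the grasp point.
Start: joints at [1.142, 0.245, 1.558, -0, 1.339, -0.174], TCP at [163.83, 629.026, 205.455] pointing down, gripper open.
Joint ranges: [-3.13, 3.13], [-1.02, 2.26], [0.13, 2.54], [-0.95, 4.09], [0.21, 2.88], [-2.74, 2.74]. Speed limits (rad/s): [2.57, 2.57, 3.14, 3.14, 3.14, 3.14].

### API

Orientations are given as a rotation vector (axis times angle).
In Python, from plant import readout, vision, order gives the robot as it stands.
- The arm moves only by the tool carry_out, never from a script. Its argument "motion" is a list of rows, each a list of 2 entries, a list of its own where there are three numbers: the shift along the tool's x, y, z in m, then the turn, a rotation vector about the tool's x, y, z in degrees. In form: [[[dx, dy, dz], [wx, wy, wz]], ...]. A call has 1 to 20 rows; each row is the pose to reach, as a shift and turn from the pose commanded when the call began, along the tool's axes at that moment; what a row does not reach only later rows make up. A row lasts 1/12 s, in which the tool goes at most 41.7 mm and 7.16 degrees, less where a joint would pass 70% of its speed; a pose out of reach is approached as far as the arm can. A call with a gripper value outside its range is refused whole. "jaw" is the closure in counts, from 0 (fully open) to 255 (shut), set as the call begins (left out, the last holds). The fingers move at their own pace and stop on an object; the grip force is fixed at half the most. Time passes only in rows, so rows that repeat a pose let the fingers close. It gives the time, the measured TCP pose, the force, the opening and the grip force at its end, in the units of the state.
- readout.observe(): the state, without advancing time (a new reading comes with each control period).
- vision.grab_frame(name): name is "scene" or "top"; returns a dict with "pixels" (400x640x3 uint8, red, green, blue), "intrinsics" (3x3 intrinsics, pixels), "distortion" ([k1, k2, p1, p2, k3] as OpenCV has them; the pictures are not rectified), "rvec" (rotation vector, rad) and "tvec" (3), from world to camera coordinates, as OpenCV has them. Camera axes: x right, y down, z forward; pixel columns grow to the right and rows downward; lengths in mm; the calibration is good to about 2 mm. A picture is of the moment at which its call begins. There is no depth.
- order.close_job(): hands the job in; it is judged then, once.
The state is a dict: "t": time; "joint_positions": joint angles; "qd": joint speeds; "joint_torque": joint torques, N m; "tool_pos": TCP position; "orientation": TCP orientation; "force": force on the tool from outside, world axes, zero at the start; "moment": the same for the moment, N m; "gripper_width": finger opening in mm; "grip_force": force on a finger pad.
Only numpy, scipy, OpenCV 4.12 (cv2) and the standard library are available. Lean on these libraries where they do the work, as an engineer would, in place of code of your own. Each camera call takes 0.05 s, during which the arm holds its last target. There are 200 camera calls.

## Working session

There is one attempt and no reset: what is moved stays moved. The work goes in short steps, Python scripts to look and compute and a tool call to move; the robot and the scene stay as the last step left them, time stands still between calls to the robot, and variables do not carry over. Pictures are saved under pics/ and viewed, at most 10 in all, crops included, and the job is handed in when it is done.

Besides the shell and the picture viewer there is one more tool, called after "Emit:" by a JSON object that holds its "name" and its "arguments", one argument or row to a line. carry_out: Moves the arm, as the interface text tells. Its arguments: {"type":"object","properties":{"motion":{"type":"array","items":{"type":"array"}},"jaw":{"type":"number"}},"required":["motion"]}

```bash
mkdir -p pics; python3 - <<'E'
from plant import readout, vision
import cv2
for n in("scene","top"):
    f=vision.grab_frame(n); cv2.imwrite(f"pics/{n}0.png",f["pixels"][:,:,::-1])
    print(n,f["intrinsics"],f["distortion"],f["rvec"],f["tvec"])
print(readout.observe())
E
```

```text
scene [[432.76748112   0.         324.65197794]
 [  0.         432.76748112 199.50919921]
 [  0.           0.           1.        ]] [-0.08749993  0.          0.          0.          0.        ] [ 1.76474149  1.94892079 -0.64617681] [  28.41737661 -388.08579663 1340.23428494]
top [[434.16304594   0.         323.38943729]
 [  0.         434.16304594 209.49779896]
 [  0.           0.           1.        ]] [0.01969681 0.         0.         0.         0.        ] [ 2.11967154 -2.1578559   0.14272505] [ 37.86253584 545.43464977 988.96331937]
{'t': 0.1, 'joint_positions': array([ 1.14190642e+00,  2.45703648e-01,  1.55885876e+00,  4.41513963e-06,
        1.33868568e+00, -1.74098265e-01]), 'qd': array([ 0.00091046, -0.00353767, -0.00189776, -0.00023228,  0.00111241,
       -0.00100186]), 'joint_torque': array([ 2.93703497e-04, -4.16917026e+01, -3.15525842e+01,  6.86834380e-02,
        3.10221012e-02, -7.45471107e-05]), 'tool_pos': array([163.60001844, 628.53528917, 204.49943293]), 'orientation': array([-3.99082549e-01, -3.11564073e+00,  2.48066792e-03]), 'force': array([-0.25601624,  0.17506741, -0.41265727]), 'moment': array([0.05365484, 0.03168131, 0.0324529 ]), 'grip_force': 0.0, 'gripper_width': 94.05669458014867}
```

View pics/scene0.png

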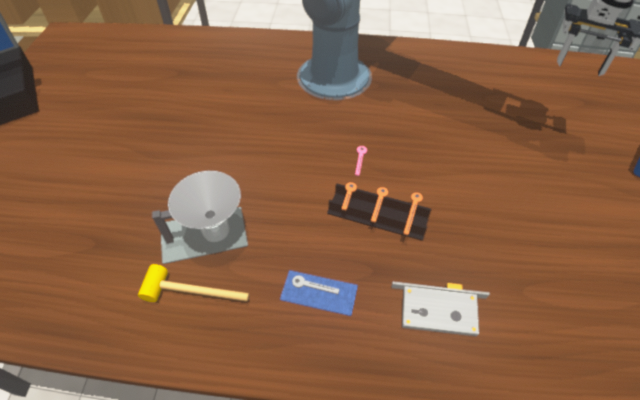

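View pics/top0.png

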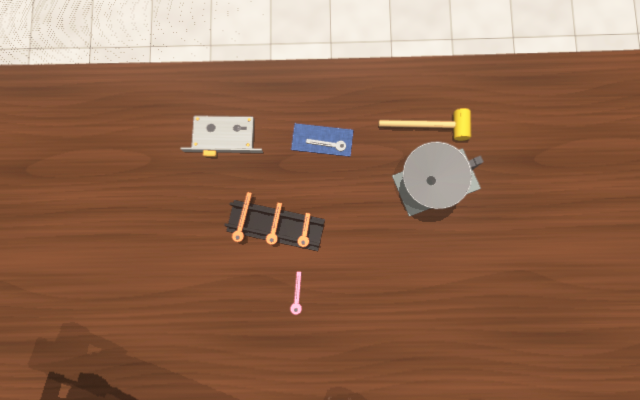

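The scene view shows the funnel at (205,195), the three blanks on the rest at (349,195), (379,204), (413,213), and the pink decoy at (361,160). In the top view, four things could be taken for the target:
- long blank at (243,217)
- mid blank at (274,223)
- short blank at (305,230)
- pink decoy at (297,293)

By description, my choice is the middle one at (274,223). I'll measure the lengths and check it in a crop.

```bash
cat > h.py <<'E'
import cv2, numpy as np
from plant import readout, vision
def plane(f,px,z):
    K,D=np.array(f["intrinsics"]),np.array(f["distortion"])
    R=cv2.Rodrigues(np.array(f["rvec"],float))[0]; t=np.array(f["tvec"],float).ravel()
    n=cv2.undistortPoints(np.array(px,float).reshape(-1,1,2),K,D).reshape(-1,2)
    d=np.c_[n,np.ones(len(n))]@R; c=-R.T@t
    return (c+d*((z-c[2])/d[:,2])[:,None])
def blobs(f,lo,hi,roi=None,amin=40):
    h=cv2.cvtColor(f["pixels"],cv2.COLOR_RGB2HSV); m=cv2.inRange(h,np.array(lo),np.array(hi))
    if roi: 
        k=np.zeros_like(m);x0,y0,x1,y1=roi;k[y0:y1,x0:x1]=255;m&=k
    n,l,s,c=cv2.connectedComponentsWithStats(m)
    return [np.argwhere(l==i)[:,::-1] for i in range(1,n) if s[i,4]>=amin]
def key(f,p,z):
    w=plane(f,p,z)[:,:2]; (c,s,a)=cv2.minAreaRect(w.astype(np.float32))
    b=cv2.boxPoints((c,s,a)); e=[b[1]-b[0],b[2]-b[1]]; u=max(e,key=np.linalg.norm)
    u=u/np.linalg.norm(u)
    if (w.mean(0)-c)@u>0: u=-u   # bow holds more area: x towards tip
    return np.round(c,1),np.round(sorted(s),1),round(float(np.degrees(np.arctan2(u[1],u[0]))),1)
E
cat > m.py <<'E'
from h import *
for n,rs,rb,rk in (("scene",(320,170,440,245),(130,160,260,270),(290,272,345,300)),("top",(220,185,330,255),(390,130,490,220),(300,132,350,156))):
    f=vision.grab_frame(n); print(n)
    for p in blobs(f,(3,110,110),(18,255,255),rs): print(" orange",p.mean(0).round(),key(f,p,41))
    for p in blobs(f,(0,0,150),(179,70,255),rk): print(" steel",p.mean(0).round(),key(f,p,9))
    for p in blobs(f,(0,0,90),(179,45,255),rb,500):
        p_=p
        h=cv2.convexHull(p.astype(np.int32)); 
        print(" funnel",p.min(0),p.max(0),len(p))
    if n=="top":
        im=f["pixels"][:,:,::-1]
        a=cv2.resize(im[180:260,215:335],None,fx=4,fy=4,interpolation=2);b=cv2.resize(im[130:230,380:500],None,fx=4,fy=4,interpolation=2)
        b=b[:320]if 0 else b; a=cv2.copyMakeBorder(a,0,80,0,0,0)if 0 else cv2.copyMakeBorder(a,0,b.shape[0]-a.shape[0],0,0,0)
        b=b[:, :320] if 0 else b
        cv2.imwrite("pics/c1.png",cv2.resize(np.hstack([a,b]),(800,333)))
    else: cv2.imwrite("pics/s1.png",cv2.resize(f["pixels"][150:270,130:270,::-1],None,fx=4,fy=4,interpolation=2))
E
python3 m.py
```

```text
scene
 orange [380. 205.] (array([518.6, 157.4]), array([210.5, 291.3]), 95.9)
 steel [313. 285.] (array([721.9,  20.4]), array([ 28.7, 101.4]), 75.1)
 funnel [153 171] [247 262] 5987
top
 orange [275. 217.] (array([525.2, 145.8]), array([164.5, 261.1]), 88.9)
 steel [329. 143.] (array([714.4,  20.8]), array([28.7, 98.7]), 85.4)
 funnel [392 142] [482 215] 4299
```

View pics/c1.png

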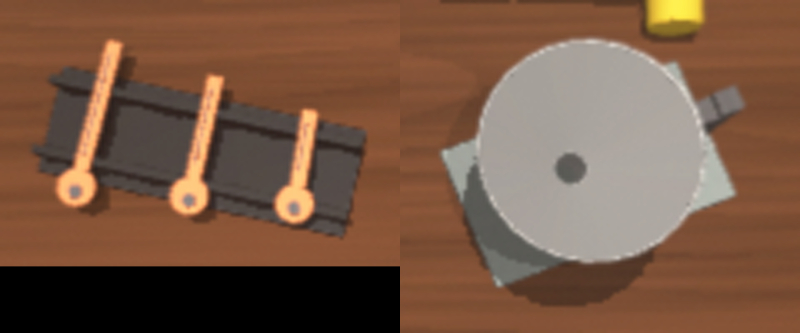

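The crop shows the long, mid and short blanks clearly; the mid one, with its bow at about (272,239) and tip at (279,203), is the choice. The funnel rim circle is centred at about (438,175). The orange mask is catching wood, so I'll tighten it.

```bash
cat > m2.py <<'E'
from h import *
for n,rs,rb in (("scene",(320,170,440,245),(160,165,250,235)),("top",(220,185,330,255),(395,135,480,215))):
    f=vision.grab_frame(n); print(n)
    for p in blobs(f,(3,110,195),(18,255,255),rs): print(" orange",p.mean(0).round(),key(f,p,41))
    if n=="top": print(f["pixels"][175,410:412],f["pixels"][205,400],f["pixels"][200,470])
    e=plane(f,[[404,175.3],[471.8,175.3],[437.9,142],[437.9,208.6]] if n=="top" else [[168,203],[241.5,197]],130)
    print(e.round(), e.mean(0))
o=readout.observe(); print(cv2.Rodrigues(o["orientation"])[0].round(4))
E
python3 m2.py
```

```text
scene
 orange [348. 193.] (array([498.5,  77.5]), array([24.9, 79.6]), -4.1)
 orange [379. 201.] (array([515.4, 148.2]), array([25. , 99.6]), -7.4)
 orange [412. 210.] (array([533. , 225.6]), array([ 26.5, 120.7]), -9.8)
[[ 626. -291.  130.]
 [ 595. -143.  130.]] [ 610.37389141 -217.20255282  130.        ]
top
 orange [242. 219.] (array([531.9, 216.9]), array([ 26.3, 120.6]), -18.7)
 orange [274. 226.] (array([515.8, 147.1]), array([24.7, 99.6]), -8.0)
 orange [304. 232.] (array([499.6,  75.8]), array([24. , 78.5]), -3.0)
[[167 160 154]
 [166 160 154]] [119  74  50] [125  79  52]
[[ 605. -150.  130.]
 [ 602. -296.  130.]
 [ 678. -227.  130.]
 [ 530. -219.  130.]] [ 603.63568894 -223.28501093  130.        ]
[[-9.677e-01  2.520e-01 -3.000e-04]
 [ 2.520e-01  9.677e-01 -5.000e-04]
 [ 1.000e-04 -6.000e-04 -1.000e+00]]
```

View pics/s1.png

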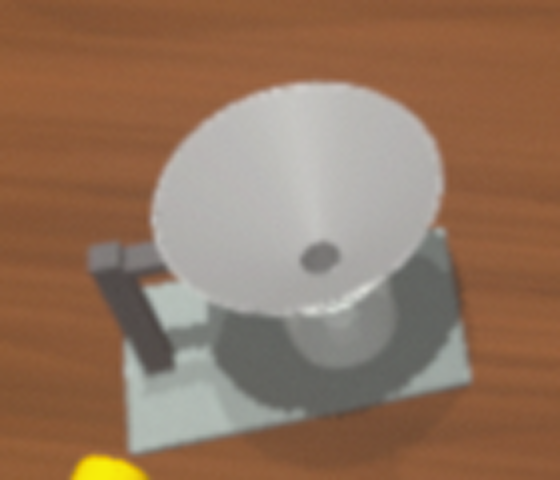

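The scene crop confirms the funnel rim ellipse at columns 167–241 and rows 170–228. The mid blank measures 99.6 mm in both views and the steel key about 100 mm. Next are the key angle (bow-to-tip axis) and the tool-frame shift.

```bash
cat >> h.py <<'E'
def axis(f,p,z):
    w=plane(f,p,z)[:,:2]; d=cv2.fitLine(w.astype(np.float32),cv2.DIST_HUBER,0,.01,.01).ravel()
    u=d[:2]*np.sign(d[0]); s=(w-d[2:])@u
    return (d[2:]+u*(s.max()+s.min())/2).round(1), round(float(s.max()-s.min()),1), round(float(np.degrees(np.arctan2(u[1],u[0]))),1)
E
python3 - <<'E'
from h import *
for n,rs in (("scene",(320,170,440,245)),("top",(220,185,330,255))):
    f=vision.grab_frame(n)
    for p in blobs(f,(3,110,195),(18,255,255),rs): print(n,axis(f,p,41))
    if n=="scene": print(plane(f,[[167.5,205.5],[240.75,196.3],[210,170.5],[207.5,228]],130).round())
o=readout.observe(); R=cv2.Rodrigues(o["orientation"])[0]
for z in (120,19.5): print((R.T@(np.array([515.6,147.6,z])-o["tool_pos"])).round(1))
E
```

```text
scene (array([498.5,  74.3]), 80.5, -11.0)
scene (array([515., 145.]), 100.4, -13.3)
scene (array([532.4, 221.4]), 121.1, -14.6)
[[ 632. -290.  130.]
 [ 593. -145.  130.]
 [ 531. -227.  130.]
 [ 677. -194.  130.]]
top (array([533. , 219.9]), 120.7, -14.3)
top (array([515.5, 143.9]), 100.3, -13.2)
top (array([499.6,  72.5]), 79.6, -10.4)
[-461.8 -377.1   85.4]
[-461.8 -377.1  185.9]
```

Emit:
{"name": "carry_out", "arguments": {
  "motion": [
    [[-0.01,-0.008,0.0],[0,0,0]],
    [[-0.03,-0.025,0.0],[0,0,0]],
    [[-0.055,-0.045,0.0],[0,0,0]],
    [[-0.082,-0.067,0.0],[0,0,0]],
    [[-0.11,-0.09,0.0],[0,0,0]],
    [[-0.14,-0.115,0.0],[0,0,0]],
    [[-0.17,-0.14,0.0],[0,0,0]],
    [[-0.2,-0.165,0.0],[0,0,0]],
    [[-0.23,-0.189,0.01],[0,0,0]],
    [[-0.26,-0.214,0.02],[0,0,0]],
    [[-0.29,-0.239,0.03],[0,0,0]],
    [[-0.32,-0.263,0.04],[0,0,0]],
    [[-0.35,-0.288,0.05],[0,0,0]],
    [[-0.38,-0.313,0.06],[0,0,0]],
    [[-0.405,-0.333,0.07],[0,0,0]],
    [[-0.425,-0.35,0.08],[0,0,-1]],
    [[-0.442,-0.364,0.085],[0,0,-1.3]],
    [[-0.456,-0.375,0.085],[0,0,-1.3]],
    [[-0.462,-0.38,0.085],[0,0,-1.3]],
    [[-0.462,-0.38,0.085],[0,0,-1.3]]
  ],
  "jaw": 80
}}

```text
t: 2.07
tool_pos: [515.8, 143.3, 120.7]
orientation: [0.368, 3.119, -0.0]
force: [-0.2, 0.4, -0.3]
gripper_width: 64.9
grip_force: 0.0
```

```bash
python3 - <<'E'
from h import *
for n,rs in (("scene",(310,130,450,245)),("top",(220,185,330,255))):
    f=vision.grab_frame(n); im=f["pixels"][:,:,::-1]
    cv2.imwrite(f"pics/{n}2.png",im)
    x0,y0,x1,y1=rs; im=cv2.resize(im[y0:y1,x0:x1],(400,330),interpolation=2); a=im if n=="scene" else np.hstack([a,im])
cv2.imwrite("pics/c2.png",a)
o=readout.observe(); R=cv2.Rodrigues(o["orientation"])[0];print(o["t"],o["tool_pos"],o["force"],o["gripper_width"],R.round(4))
print((R.T@(np.array([515.3,144.5,19.5])-o["tool_pos"])).round(1))
E
```

```text
2.1667 [514.83542594 144.99824652 120.68044232] [-0.12889273 -0.05589313  0.15028694] 64.47699470798234 [[-9.731e-01  2.303e-01  1.000e-04]
 [ 2.303e-01  9.731e-01  3.000e-04]
 [-1.000e-04  3.000e-04 -1.000e+00]]
[ -0.6  -0.4 101.2]
```

View pics/c2.png

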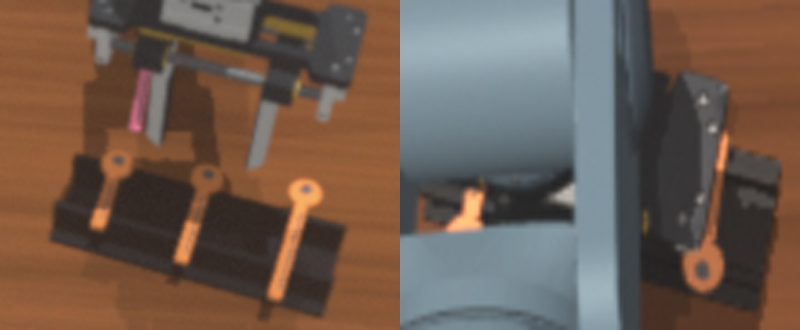

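The fingertips straddle the middle (mid) blank in the scene view; the arm hides it from the top camera. The alignment is good, so I'll descend.

Emit:
{"name": "carry_out", "arguments": {
  "motion": [
    [[0,0,0.01],[0,0,0]],
    [[0,0,0.025],[0,0,0]],
    [[0,0,0.04],[0,0,0]],
    [[0,0,0.055],[0,0,0]],
    [[0,0,0.07],[0,0,0]],
    [[0,0,0.082],[0,0,0]],
    [[0,0,0.091],[0,0,0]],
    [[0,0,0.097],[0,0,0]],
    [[0,0,0.101],[0,0,0]],
    [[0,0,0.101],[0,0,0]]
  ]
}}

```text
t: 3.0
tool_pos: [514.7, 145.0, 18.9]
orientation: [-0.363, -3.12, 0.0]
force: [-0.7, 0.8, 0.1]
gripper_width: 64.5
grip_force: 0.0
```

Emit:
{"name": "carry_out", "arguments": {
  "motion": [
    [[0,0,0],[0,0,0]],
    [[0,0,0],[0,0,0]],
    [[0,0,0],[0,0,0]],
    [[0,0,0],[0,0,0]],
    [[0,0,0],[0,0,0]],
    [[0,0,0],[0,0,0]],
    [[0,0,0],[0,0,0]],
    [[0,0,0],[0,0,0]],
    [[0,0,0],[0,0,0]],
    [[0,0,0],[0,0,0]],
    [[0,0,0],[0,0,0]],
    [[0,0,0],[0,0,0]]
  ],
  "jaw": 255
}}

```text
t: 4.0
tool_pos: [515.2, 144.8, 19.5]
orientation: [-0.364, -3.12, 0.0]
force: [-0.0, -0.1, 0.7]
gripper_width: 9.5
grip_force: 30.0
```

Emit:
{"name": "carry_out", "arguments": {
  "motion": [
    [[0,0,-0.003],[0,0,0]],
    [[0,0,-0.008],[0,0,0]],
    [[0,0,-0.015],[0,0,0]],
    [[0,0,-0.024],[0,0,0]],
    [[0,0,-0.034],[0,0,0]],
    [[0,0,-0.045],[0,0,0]],
    [[0,0,-0.057],[0,0,0]],
    [[0,0,-0.069],[0,0,0]],
    [[0,0,-0.081],[0,0,0]],
    [[0,0,-0.093],[0,0,0]],
    [[0,0,-0.105],[0,0,0]],
    [[0,0,-0.117],[0,0,0]],
    [[0,0,-0.128],[0,0,0]],
    [[0,0,-0.137],[0,0,0]],
    [[0,0,-0.144],[0,0,0]],
    [[0,0,-0.148],[0,0,0]],
    [[0,0,-0.15],[0,0,0]],
    [[0,0,-0.15],[0,0,0]]
  ]
}}

```text
t: 5.5
tool_pos: [515.2, 144.8, 169.6]
orientation: [0.364, 3.12, -0.0]
force: [-0.2, -0.5, -1.2]
gripper_width: 9.3
grip_force: 30.0
```

```bash
python3 - <<'E'
from h import *
f=vision.grab_frame("scene"); cv2.imwrite("pics/c3.png",cv2.resize(f["pixels"][60:260,280:460,::-1],None,fx=3,fy=3,interpolation=2)[:600])
o=readout.observe(); R=cv2.Rodrigues(o["orientation"])[0];print(o["t"],o["tool_pos"],o["force"],o["gripper_width"],R.round(4))
print((R.T@(np.array([604,-219,161])-o["tool_pos"])).round(1))
E
```

```text
5.55 [514.94970377 144.81909723 169.1646061 ] [ 0.2941274  0.647921  -0.2633359] 9.60402545397497 [[-9.732e-01  2.301e-01 -6.000e-04]
 [ 2.301e-01  9.732e-01 -0.000e+00]
 [ 6.000e-04 -2.000e-04 -1.000e+00]]
[-170.4 -333.6    8.1]
```

View pics/c3.png

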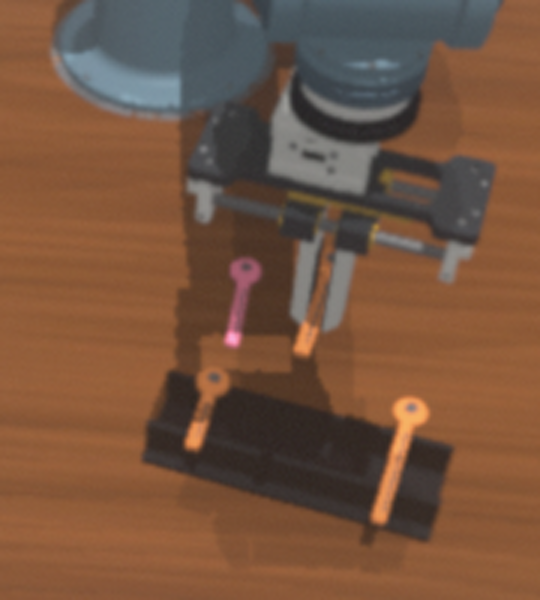

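The mid blank is held at its middle, with its tip visible at crop (303,350), and the other two blanks are undisturbed. Now I'll carry it to the funnel.

Emit:
{"name": "carry_out", "arguments": {
  "motion": [
    [[-0.001,-0.002,0],[0,0,0]],
    [[-0.004,-0.007,0],[0,0,0]],
    [[-0.008,-0.015,0],[0,0,0]],
    [[-0.013,-0.025,0],[0,0,0]],
    [[-0.019,-0.037,0],[0,0,0]],
    [[-0.026,-0.05,0],[0,0,0]],
    [[-0.033,-0.064,0],[0,0,0]],
    [[-0.04,-0.078,0],[0,0,0]],
    [[-0.047,-0.092,0],[0,0,0]],
    [[-0.054,-0.105,0],[0,0,0]],
    [[-0.061,-0.118,0],[0,0,0]],
    [[-0.068,-0.131,0],[0,0,0]],
    [[-0.074,-0.143,0],[0,0,0]],
    [[-0.079,-0.153,0],[0,0,0]],
    [[-0.083,-0.16,0],[0,0,0]],
    [[-0.085,-0.165,0],[0,0,0]],
    [[-0.086,-0.167,0],[0,0,0]]
  ]
}}

```text
t: 6.97
tool_pos: [560.5, -38.2, 169.4]
orientation: [-0.365, -3.12, -0.0]
force: [-0.3, 0.5, -0.6]
gripper_width: 9.3
grip_force: 30.0
```

Emit:
{"name": "carry_out", "arguments": {
  "motion": [
    [[-0.001,-0.002,0],[0,0,0]],
    [[-0.004,-0.007,0],[0,0,0]],
    [[-0.008,-0.015,0],[0,0,0]],
    [[-0.013,-0.025,0],[0,0,0]],
    [[-0.019,-0.037,0],[0,0,0]],
    [[-0.026,-0.05,0],[0,0,0]],
    [[-0.033,-0.064,0],[0,0,0]],
    [[-0.04,-0.078,0],[0,0,0]],
    [[-0.047,-0.092,0],[0,0,0]],
    [[-0.054,-0.105,0],[0,0,0]],
    [[-0.061,-0.118,0],[0,0,0]],
    [[-0.068,-0.131,0],[0,0,0]],
    [[-0.074,-0.143,0],[0,0,0]],
    [[-0.079,-0.153,0.001],[0,0,0]],
    [[-0.083,-0.16,0.003],[0,0,0]],
    [[-0.085,-0.164,0.005],[0,0,0]],
    [[-0.086,-0.166,0.007],[0,0,0]],
    [[-0.086,-0.166,0.008],[0,0,0]],
    [[-0.086,-0.166,0.008],[0,0,0]]
  ]
}}

```text
t: 8.55
tool_pos: [605.6, -218.2, 160.9]
orientation: [-0.363, -3.12, -0.001]
force: [1.0, 0.4, -0.6]
gripper_width: 9.6
grip_force: 30.0
```

```bash
python3 - <<'E'
from h import *
a=[]
for n,(x0,y0,x1,y1) in (("scene",(150,110,270,250)),("top",(380,130,500,270))):
    f=vision.grab_frame(n); a.append(cv2.resize(f["pixels"][y0:y1,x0:x1,::-1],(400,467),interpolation=2))
    for p in blobs(f,(3,110,140),(18,255,255),(x0,y0,x1,y1),10): 
        if len(p)<600: print(n,p.min(0),p.max(0),axis(f,p,182))
    R=cv2.Rodrigues(np.array(f["rvec"]))[0]; u=np.array([np.cos(np.radians(-13.3)),np.sin(np.radians(-13.3)),0])
    o=readout.observe(); g=o["tool_pos"]+[0,0,19]
    print("expect bow,tip px",cv2.projectPoints(np.array([g-50*u,g+50*u]),np.array(f["rvec"],float),np.array(f["tvec"],float),np.array(f["intrinsics"]),np.array(f["distortion"]))[0].reshape(-1,2).round(1))
cv2.imwrite("pics/c4.png",np.hstack(a)); print(o["t"],o["tool_pos"],o["orientation"],o["force"],o["moment"],o["gripper_width"])
E
```

```text
scene [155 148] [166 151] (array([ 527.4, -324.1]), 25.7, 81.5)
scene [206 170] [212 174] (array([ 577.2, -206.7]), 14.4, 48.4)
scene [258 176] [269 187] (array([591.9, -91. ]), 33.9, -29.3)
scene [185 184] [197 203] (array([ 633.9, -225.4]), 47.2, -7.9)
scene [150 198] [167 208] (array([ 661.5, -282.3]), 44.1, 76.9)
scene [150 209] [154 213] (array([ 683. , -290.7]), 9.7, -3.9)
scene [150 216] [160 249] (array([ 729., -270.]), 78.7, 28.8)
scene [257 230] [269 249] (array([723. , -64.5]), 42.8, -8.6)
expect bow,tip px [[211.4 164.7]
 [186.8 202. ]]
top [380 148] [389 149] (array([ 649.9, -102.7]), 18.7, 86.2)
top [482 252] [499 254] (array([ 430.8, -305.3]), 33.6, 89.7)
top [480 257] [499 259] (array([ 421.4, -302.6]), 37.4, -89.6)
expect bow,tip px [[437.  191.9]
 [445.6 145.6]]
8.65 [ 605.85509066 -218.17835554  161.40766774] [-3.62671176e-01 -3.12034971e+00 -2.79013563e-04] [ 0.15759725 -1.39930356 -0.94343446] [-0.02892656 -0.01426497  0.01948371] 9.469201489173455
```

View pics/c4.png

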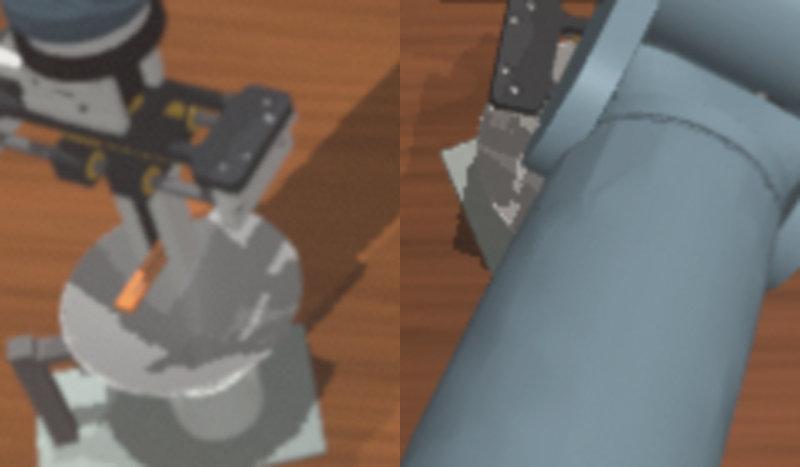

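The blank hangs over the funnel, with its tip at scene pixel (188,201) against an expected (187,202). I'll hold for 3 s and compare the tip pixel with projections for several pitch angles.

Emit:
{"name": "carry_out", "arguments": {
  "motion": [
    [[0,0,0],[0,0,0]],
    [[0,0,0],[0,0,0]],
    [[0,0,0],[0,0,0]],
    [[0,0,0],[0,0,0]],
    [[0,0,0],[0,0,0]],
    [[0,0,0],[0,0,0]],
    [[0,0,0],[0,0,0]],
    [[0,0,0],[0,0,0]],
    [[0,0,0],[0,0,0]],
    [[0,0,0],[0,0,0]],
    [[0,0,0],[0,0,0]],
    [[0,0,0],[0,0,0]],
    [[0,0,0],[0,0,0]],
    [[0,0,0],[0,0,0]],
    [[0,0,0],[0,0,0]],
    [[0,0,0],[0,0,0]],
    [[0,0,0],[0,0,0]],
    [[0,0,0],[0,0,0]],
    [[0,0,0],[0,0,0]],
    [[0,0,0],[0,0,0]]
  ]
}}

```text
t: 10.32
tool_pos: [605.9, -218.8, 161.4]
orientation: [-0.364, -3.12, -0.0]
force: [0.2, -1.0, -0.6]
gripper_width: 9.3
grip_force: 30.0
```

```bash
python3 - <<'E'
from h import *
f=vision.grab_frame("scene"); o=readout.observe(); R=cv2.Rodrigues(o["orientation"])[0]
p=max(blobs(f,(3,140,120),(18,255,255),(180,180,200,210),10),key=len)
print("rect",cv2.boxPoints(cv2.minAreaRect(p.astype(np.float32))).round(1).tolist(), cv2.fitLine(p.astype(np.float32),cv2.DIST_HUBER,0,.01,.01).ravel().round(3))
g=o["tool_pos"]+[0,0,19]
for a in (-8,-4,0,4,8):
    a=np.radians(a); u=-R[:,0]*np.cos(a)+np.array([0,0,np.sin(a)]); y=R[:,1]; n=np.cross(u,y)
    n=n*np.sign(n[2])
    q=[g+50*u+5*y+2.5*n,g+50*u-5*y+2.5*n,g+50*u+2.5*n,g+15*u+2.5*n]
    q=cv2.projectPoints(np.array(q),np.array(f["rvec"],float),np.array(f["tvec"],float),np.array(f["intrinsics"]),np.array(f["distortion"]))[0].reshape(-1,2)
    d=q[2]-q[3]; print(round(np.degrees(a)),q.round(1).tolist(),(d/np.linalg.norm(d)).round(3))
h=f["pixels"][183:207,180:202].astype(int); 
for r in h: print(''.join('#' if x[0]-x[2]>60 and x[0]>120 else ('+' if x[0]-x[2]>25 else '.') for x in r))
print(o["t"],o["tool_pos"],o["force"])
E
```

```text
rect [[184.1999969482422, 200.39999389648438], [191.5, 190.60000610351562], [195.1999969482422, 193.39999389648438], [187.89999389648438, 203.1999969482422]] [  0.482  -0.876 188.824 197.525]
-8 [[189.3, 204.0], [184.7, 202.6], [187.0, 203.3], [195.3, 188.3]] [-0.482  0.876]
-4 [[188.8, 203.0], [184.2, 201.6], [186.5, 202.3], [195.1, 187.9]] [-0.516  0.857]
0 [[188.3, 201.9], [183.8, 200.5], [186.1, 201.2], [195.1, 187.6]] [-0.551  0.835]
4 [[188.0, 200.7], [183.4, 199.3], [185.7, 200.0], [195.0, 187.1]] [-0.587  0.81 ]
8 [[187.7, 199.3], [183.1, 198.0], [185.4, 198.7], [194.9, 186.7]] [-0.625  0.781]
...............+##+...
...............+##+...
..............+##++...
.............+###+#+..
............++##+##+..
............+##+###+..
...........++##+##+...
..........++##+###+...
.........+#######+....
.........#######+.....
........+#######+.....
.......+#######+......
.......########+......
......+#######+.......
.....+#######+........
.....########+........
....+#######+.........
....########..........
....#######+..........
....+#####+...........
......++#+............
......................
......................
......................
10.3667 [ 605.92726357 -218.7792673   161.46218408] [ 0.09454926 -0.11940859  0.09632201]
```

The blade tip and edge slopes match the level projection (0°). I'll hold a little longer, then hand in.

Emit:
{"name": "carry_out", "arguments": {
  "motion": [
    [[0,0,0],[0,0,0]],
    [[0,0,0],[0,0,0]],
    [[0,0,0],[0,0,0]],
    [[0,0,0],[0,0,0]],
    [[0,0,0],[0,0,0]],
    [[0,0,0],[0,0,0]],
    [[0,0,0],[0,0,0]],
    [[0,0,0],[0,0,0]],
    [[0,0,0],[0,0,0]],
    [[0,0,0],[0,0,0]],
    [[0,0,0],[0,0,0]],
    [[0,0,0],[0,0,0]],
    [[0,0,0],[0,0,0]],
    [[0,0,0],[0,0,0]],
    [[0,0,0],[0,0,0]],
    [[0,0,0],[0,0,0]],
    [[0,0,0],[0,0,0]],
    [[0,0,0],[0,0,0]],
    [[0,0,0],[0,0,0]],
    [[0,0,0],[0,0,0]]
  ]
}}

```text
t: 12.03
tool_pos: [605.9, -218.8, 161.5]
orientation: [0.364, 3.12, -0.0]
force: [0.1, 0.8, -0.6]
gripper_width: 9.3
grip_force: 30.0
```

Emit:
{"name": "carry_out", "arguments": {
  "motion": [
    [[0,0,0],[0,0,0]],
    [[0,0,0],[0,0,0]],
    [[0,0,0],[0,0,0]],
    [[0,0,0],[0,0,0]],
    [[0,0,0],[0,0,0]],
    [[0,0,0],[0,0,0]],
    [[0,0,0],[0,0,0]],
    [[0,0,0],[0,0,0]],
    [[0,0,0],[0,0,0]],
    [[0,0,0],[0,0,0]]
  ]
}}

```text
t: 12.87
tool_pos: [605.9, -218.8, 161.5]
orientation: [0.364, 3.12, -0.0]
force: [-0.5, 0.3, -0.0]
gripper_width: 9.2
grip_force: 30.0
```

```bash
python3 -c "
from plant import order
print(order.close_job())"
```

```text
the job is handed in; nothing more can be done
None
```

The matching 100 mm blank is held level over the funnel's mouth, within a few millimetres of its centre and about 5 cm above the rim; it was kept still there for over 4 s and the job is handed in (no verdict was returned).

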